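# Spread a snap ring over an axle and hold it at the groove

### The arm

A 6-joint arm with a two-finger parallel gripper is mounted at the origin on a cart in front of the work surface, level with it; the furniture and walls round the work are solid. World frame = base frame: x ahead of the robot, y to its left, z up, the work surface at z = 0. Lengths are in mm, angles in rad, forces in N, time in s.
With the tool pointing down it reaches from about 275 to 875 mm from the base axis. Payload 12.5 kg.
Tool frame: the origin (TCP) lies on the centre line of the jaws, within the pads' length; the fingertips stand 17 mm ahead of it and the grasp point (between the pads) lies 2 mm behind it; z points along the fingers, y is the direction in which the jaws open and shut (so a half turn about z gives the same grasp; the last joint's range is limited). The gripper opens to 85 mm and grips with 20 to 120 N. Pads are 22 mm wide; open, the fingers measure 114 mm over their backs; the gripper's body (76 mm by 85 mm) begins 54 mm behind the grasp point. The pads swing forward as they close: fully open they stand 13 mm farther back than shut.
Start: joints at [1.05, 0.351, 1.652, -0, 1.139, -0.085], TCP at [232.143, 498.592, 248.29] pointing down, gripper open.
Joint ranges: [-2.75, 2.75], [-0.79, 2.1], [0.01, 2.65], [-1.57, 4.71], [0.07, 3.14], [-2.87, 2.87]. Speed limits (rad/s): [2.22, 2.22, 2.79, 3.14, 3.14, 3.14].

### API

Orientations are given as a unit quaternion [w, x, y, z].
In Python, from bench import r, cams gives the robot as it stands. The module is installed in compiled form; this text tells all that it offers.
- The arm moves only by the tool move_arm, never from a script. Its argument "plan" is a list of rows, each a list of 3 entries, a list of its own where there are three numbers: the gripper command: -1 is shut, 1 is fully open, values between are in proportion, then the shift along the tool's x, y, z in units of 20 cm (1.0 is 20 cm), then the turn about the tool's z in units of 180 degrees (1.0 is 180 degrees). In form: [[claw, [tx, ty, tz], spin], ...]. A call has 1 to 12 rows; each row is the pose to reach, as a shift and turn from the pose measured when the call began, along the tool's axes at that moment, turning the shorter way round; what a row does not reach only later rows make up. A row lasts 1/10 s, in which the tool goes at most 50 mm and 8.59 degrees, less where a joint would pass 70% of its speed; a pose out of reach is approached as far as the arm can. A call with a number of a shift or a turn outside -1 to 1 is refused whole. A call with a gripper value outside its range is refused whole. The fingers move at their own pace and stop on an object; "squeeze" is the grip in N (left out, the last holds). Time passes only in rows, so rows that repeat a pose let the fingers close. It gives the time, the measured TCP pose, the force and the opening at its end, in the units of the state.
- r.get_obs(): the state, without advancing time (a new reading comes with each control period).
- cams.camera(name): name is "side" or "top" or "wrist"; returns the picture (480x640x3 uint8, red, green, blue); there is no depth.
- cams.camera_params(name): a dict with "fovy" (degrees; the focal length in pixels is half the picture's height over the tangent of half this angle, whatever the lens; pixels are square), "cx", "cy" (the principal point, pixels), "cam_to_world" (4x4, takes a point from camera to world coordinates). Camera axes: x right, y up, looking along -z (the intrinsics and any distortion apply to the point x, -y, -z); pixel columns grow to the right and rows downward; lengths in mm; the calibration is good to about 2 mm. A picture is of the moment at which its call begins: read the wrist's pose just before it. camera_params takes no time and is no camera call; for the wrist camera it gives the pose at the moment of the call.
- r.finish_job(): hands the job in, once; it reports no verdict.
Trained networks look in the newest picture that a camera, given by its name, has taken for a name from the list of things; names that differ only in an ending like _2 or _b are one class to them, and where a whole thing is asked for, a point or a joint stands for the part that bears it (a point fixed in the world has none). Each returns a list of dicts, best first, with "score" (0 to 1); they miss things now and then, are a little off and sometimes report something else, mostly with a low value. They report only what shows in the picture. A call takes as long as a camera call. They do not tell look-alikes from the thing itself.
- cams.spot_in(name, camera): "bbox" ([left, top, width, height] as shares, 0 to 1, of the picture: columns of its width, rows of its height, round what is visible of it).
- cams.outline_of(name, camera): "mask" (480x640 bool, what is visible of it) and "bbox" ([left, top, width, height] as shares, 0 to 1, of the picture: columns of its width, rows of its height, round what is visible of it).
The state is a dict: "t": time; "q": joint angles; "joint_velocities": joint speeds; "joint_efforts": joint torques, N m; "position": TCP position; "orientation": TCP orientation; "force": force on the tool from outside, world axes, zero at the start; "moment": the same for the moment, N m; "width": finger opening in mm.
Only numpy, scipy, OpenCV 4.12 (cv2) and the standard library are available. Lean on these libraries where they do the work, as an engineer would, in place of code of your own. Each camera call takes 0.05 s, during which the arm holds its last target. There are 200 camera calls.

### The job

Take the upright ring pliers out of their stand by squeezing the two handles together to their stop, which spreads the snap ring on the tips. Keeping the ring spread, slide it down over the axle whose groove is still empty until it lies on the bearing level with the groove, and finish there still holding the pliers upright with the ring held spread. Do not let the ring close on the axle, and leave the other things on the bench where they are.

Things in the scene. Friction and masses are not known exactly. Their poses are not given: they have to be found in the camera images.
- pliers: Loose ring pliers, 0.25 kg, upright in the stand, tips down. Origin: centre of the underside of the steel rest bar (104 mm along y, 24 along x, 8 thick); z up. Two black handles at +y and -y, 18 mm wide in x, 10 mm thick, from 16 to 66 mm above it. Fully squeezed, their outer faces are upright, 30 mm apart; at rest they lean outward, 60 mm apart at the top. The ring never leaves the tips.
- pliers_grip (a point): Point on the pliers' z axis, midway between the handles, 50 mm above the pliers' origin: grip here from above, one finger on the outer face of each handle, closing along the pliers' y. At rest the handles are 53 mm over the outer faces here. Their spring resists with 2 N at first to 6 N per handle at the stop; grip with 20 N or more.
- ring_centre (a point): Centre of the snap ring, on the pliers' z axis 46 mm below their origin. Dark steel ring, 4 mm thick, level, two halves jointed on the +x side, ears at -x reaching 36 mm from the axis. Closed, the bore is 32 mm and cannot pass the 35 mm axle; fully spread it clears the axle by about 1.5 mm all round (outside then about 62 mm across y).
- handle_left (a joint): Squeeze of the handles (both move alike): 0 at rest, 0.235 rad at the stop, where the ring is fully spread.
- stand: Painted steel stand, fixed: base 64 x 124 x 8 mm, two uprights at +y and -y, 80 mm apart inside, whose tops, 70 mm high, carry the ends of the rest bar in pockets with lips 6 mm high. Origin under the centre of its base; axes as the pliers' at the start. The pliers lift straight up; the ring's underside hangs 22 mm above the bench and needs 60 mm of lift to clear the stand.
- axle_bare_top (a point): Centre of the top end of the upright steel axle whose groove is empty: 35 mm diameter, top edge bevelled 0.5 mm, 79.5 mm above the bench, fixed upright in an aluminium bearing block 72 x 72 x 50 mm (fixed). It can be approached with the pliers at any yaw.
- axle_bare_groove (a point): Centre of the groove of that axle, on its axis, 21.5 mm below its top: 30 mm diameter, 6 mm wide, its lower edge flush with the flat face of the bearing (54 mm diameter, 55 mm above the bench). A ring lying on the bearing has its centre 1 mm below this point.
- axle_done: The other bearing block with the same axle, which already carries a snap ring in its groove; fixed. Leave it alone. Origin under its centre.
- tape_1: Bystander: small roll of black tape, 58 x 56 x 19 mm, lying flat.
- clip_black: Bystander: black clip, 22 x 70 x 18 mm.
- junction_white: Bystander: white gland box with a brass end, 36 x 96 x 34 mm.
- post_1: Bystander: optical post with a lens ring, 93 mm high, 32 mm foot.
Things that resemble listed ones, but are neither listed nor needed, are in the scene too. What is shaped like the part that bears axle_bare_top but yellow is not meant.

How it is judged:
By the outcome, as a careful person would: the job done as asked, in the order asked, and still so for the second after the job is handed in, while the arm keeps its last pose, push and grip.
It also fails if it takes over 38 s, if anything falls off the work surface, if the arm or the gripper's body presses on something with over 40 N, if the wrist force passes 120 N, or if a joint passes its speed limit or range.

## Working session

There is one attempt and no reset: what is moved stays moved. The work goes in short steps, Python scripts to look and compute and a tool call to move; the robot and the scene stay as the last step left them, time stands still between calls to the robot, and variables do not carry over. Pictures are saved under pics/ and viewed, about 8 in all and at most 12, crops included, and the job is handed in when it is done.

Besides the shell and the picture viewer there is one more tool, called after ">>>" as a command line: name --argument value ..., lists and objects as JSON in quotes. move_arm: Moves the arm, as the interface text tells. Shifts and turns lie within -1 to 1; 1 stands for 20 cm of shift or 180 degrees of turn. Its arguments: {"type":"object","properties":{"plan":{"type":"array"},"squeeze":{"type":"number"}},"required":["plan"]}

```bash
mkdir -p pics
cat > h.py <<'E'
import numpy as np, cv2
from bench import r, cams
def snap(n,f=None):
    im=cams.camera(n); P=cams.camera_params(n)
    if f: cv2.imwrite('pics/'+f,im[:,:,::-1])
    return im,P
def ray(P,u,v):
    f=240/np.tan(np.radians(P['fovy'])/2); M=np.array(P['cam_to_world'])
    d=M[:3,:3]@np.array([(u-P['cx'])/f,-(v-P['cy'])/f,-1.]); return M[:3,3],d
def atz(P,u,v,z):
    o,d=ray(P,u,v); return o+d*(z-o[2])/d[2]
def proj(P,p):
    f=240/np.tan(np.radians(P['fovy'])/2); M=np.array(P['cam_to_world'])
    c=M[:3,:3].T@(np.array(p,float)-M[:3,3]); return P['cx']+f*c[0]/-c[2],P['cy']-f*c[1]/-c[2]
E
python3 - <<'E'
from h import *
o=r.get_obs(); print(o)
for n in('top','side'):
    im,P=snap(n,n+'.png'); print(n,P)
    for k in('pliers','stand','axle_bare_top','axle_done'):
        print(k,[(round(d['score'],2),np.round(np.array(d['bbox'])*[640,480,640,480]).tolist()) for d in cams.spot_in(k,n)])
E
```

```text
{'t': 0.0, 'q': array([ 1.05040682e+00,  3.51247567e-01,  1.65242859e+00, -1.60824681e-06,
        1.13909719e+00, -8.46018445e-02]), 'joint_velocities': array([-1.19672996e-05, -2.04468806e-04, -1.21851342e-03,  1.84281977e-04,
       -9.33690903e-04, -1.32238234e-03]), 'joint_efforts': array([ 6.45388154e-04, -5.06112671e+01, -2.91409814e+01, -4.08841515e-05,
        4.52643944e-03,  4.21833448e-06]), 'position': array([231.99065048, 498.33393009, 247.75049217]), 'orientation': array([-1.75169027e-04,  2.16173368e-01,  9.76354816e-01, -5.63759093e-04]), 'force': array([1.36810488, 0.40061843, 0.89796139]), 'moment': array([0.02319527, 0.04640268, 0.04218276]), 'width': 85.38549702407542}
top {'fovy': 53.02314489186966, 'cx': 323.7038601682457, 'cy': 246.8820615226241, 'cam_to_world': array([[-7.76648537e-03,  9.90060682e-01, -1.40426238e-01,
         3.77275572e+02],
       [-9.99840985e-01, -9.94287451e-03, -1.48034922e-02,
        -1.69978360e+01],
       [-1.60525960e-02,  1.40288937e-01,  9.89980469e-01,
         1.04409493e+03],
       [ 0.00000000e+00,  0.00000000e+00,  0.000
[... 258 characters left out ...]
]
side {'fovy': 55.05115487886599, 'cx': 326.10071191377773, 'cy': 232.01478923186568, 'cam_to_world': array([[ 8.57705094e-01,  2.86379765e-01, -4.26999534e-01,
         1.59547606e+02],
       [-5.14100876e-01,  4.88209020e-01, -7.05232048e-01,
        -6.02361063e+02],
       [ 6.50083629e-03,  8.24401955e-01,  5.65967451e-01,
         5.80220770e+02],
       [ 0.00000000e+00,  0.00000000e+00,  0.00000000e+00,
         1.00000000e+00]])}
pliers [(0.68, [359.0, 297.0, 46.0, 77.0]), (0.4, [290.0, 241.0, 47.0, 57.0])]
stand [(0.56, [352.0, 313.0, 63.0, 97.0])]
axle_bare_top [(0.95, [277.0, 207.0, 44.0, 44.0]), (0.68, [286.0, 247.0, 50.0, 50.0])]
axle_done [(0.78, [240.0, 180.0, 38.0, 45.0])]
```

View pics/top.png

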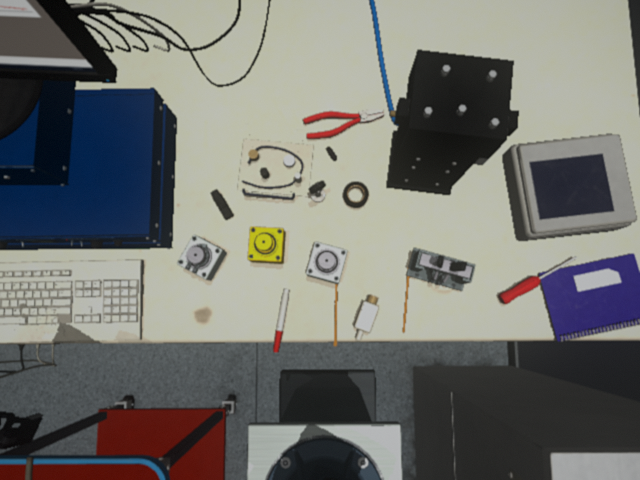

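View pics/side.png

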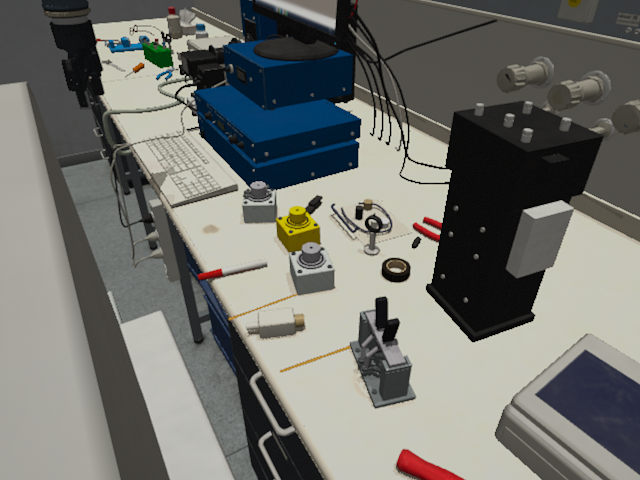

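The top view shows the silver block at (327,262), the yellow decoy at (266,245), and the block at (202,256) that looks like axle_done. The stand is at (441,268). Next I'll check enlarged crops.

Run:
```python
import cv2,numpy as np
t=cv2.imread('pics/top.png'); s=cv2.imread('pics/side.png')
c=lambda im,x,y,w,h:cv2.resize(im[y:y+h,x:x+w],(400,300),interpolation=cv2.INTER_CUBIC)
cv2.imwrite('pics/c.png',np.vstack([np.hstack([c(t,400,240,80,60),c(t,290,232,80,60)]),np.hstack([c(s,325,290,160,120),c(s,230,175,120,90)])]))
from h import *
P=cams.camera_params('top')
for n,u,v,z in(('bare',328,262,79.5),('done',200,256,79.5),('barY',441,266,100)):print(n,atz(P,u,v,z))
```

```text
bare [483.23401515 -10.99617925  79.5       ]
done [497.94372624 248.48590151  79.5       ]
barY [ 470.97165077 -232.89457926  100.        ]
```

View pics/c.png

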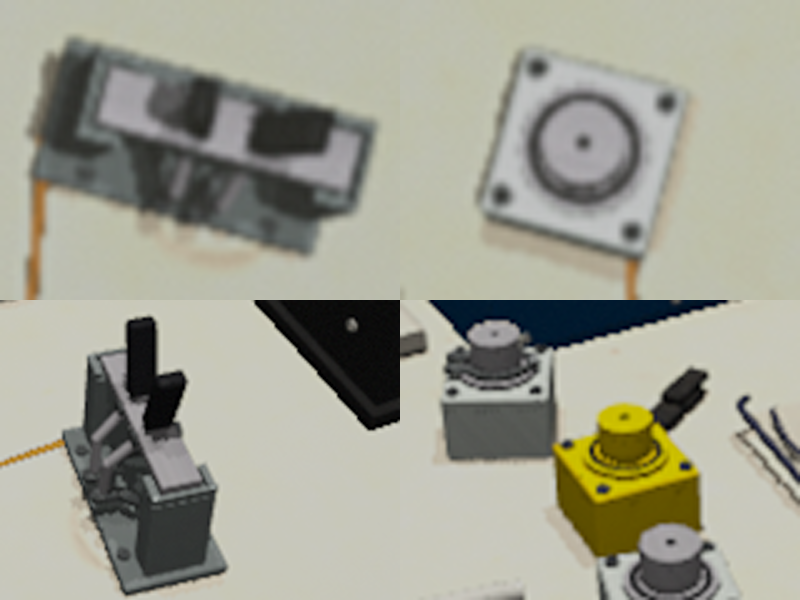

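```bash
cat >> h.py <<'E'
from scipy.spatial.transform import Rotation as Ro
def go(p,yaw=None):
    o=r.get_obs(); q=o['orientation']; R=Ro.from_quat([q[1],q[2],q[3],q[0]]).as_matrix()
    s=R.T@(np.array(p)-o['position'])/200; a=np.degrees(np.arctan2(R[1,1],R[0,1]))
    t=0 if yaw is None else -((yaw-a+90)%180-90)/180
    print('shift',s.round(4),'spin',round(t,4),'yaw now',a.round(2),'tilt',R[:,2].round(4),'t',o['t'],'pos',o['position'].round(1),'F',o['force'].round(1),'w',round(o['width'],1))
E
python3 - <<'E'
from h import *
P=cams.camera_params('top'); c=atz(P,446.4,265.6,78); print(c)
e=atz(P,400+112/5,240+68/5,78);g=atz(P,400+362/5,240+140/5,78);d=e-g;print(np.degrees(np.arctan2(d[1],d[0])))
go([c[0],c[1],230],74)
M=np.array(cams.camera_params('wrist')['cam_to_world']);print(M)
E
```

```text
[ 473.86026885 -248.76608094   78.        ]
73.0804425589473
shift [-2.6731 -2.8773  0.0914] spin -0.0498 yaw now 65.03 tilt [-0. -0. -1.] t 0.5 pos [232.1 498.6 248.3] F [-0.7 -0.5  1. ] w 85.5
[[ 4.21452174e-01 -8.68377376e-01 -2.61340388e-01  1.65922194e+02]
 [ 9.06850127e-01  4.03875380e-01  1.20447188e-01  5.29534333e+02]
 [ 9.55335524e-04 -2.87759294e-01  9.57702290e-01  3.74523558e+02]
 [ 0.00000000e+00  0.00000000e+00  0.00000000e+00  1.00000000e+00]]
```

>>> move_arm --plan '[[1,[-0.891,-0.959,0.03],-0.05],[1,[-0.891,-0.959,0.03],-0.05],[1,[-0.891,-0.959,0.03],-0.05],[1,[-0.891,-0.959,0.03],-0.05],[1,[-0.891,-0.959,0.03],-0.05],[1,[-0.891,-0.959,0.03],-0.05],[1,[-0.891,-0.959,0.03],-0.05]]' --squeeze 40

```text
t: 1.2
position: [313.2, 248.4, 242.5]
orientation: [0.0, 0.14, 0.99, 0.0]
force: [-0.3, 0.2, 0.0]
width: 85.2
```

```bash
python3 -c "
from h import *
go([400,-15,230],74)"
```

```text
shift [-0.7828 -1.1447  0.0625] spin -0.0008 yaw now 73.86 tilt [ 5.e-04  2.e-04 -1.e+00] t 1.2 pos [313.2 248.4 242.5] F [-0.3  0.2  0. ] w 85.2
```

>>> move_arm --plan '[[1,[-0.783,-1.0,0.062],0],[1,[-0.783,-1.0,0.062],0],[1,[-0.783,-1.0,0.062],0],[1,[-0.783,-1.0,0.062],0],[1,[-0.783,-1.0,0.062],0],[1,[-0.783,-1.0,0.062],0],[1,[-0.783,-1.0,0.062],0]]'

```text
t: 1.9
position: [408.7, 12.8, 229.9]
orientation: [0.0, 0.141, 0.99, 0.0]
force: [0.0, 0.9, -0.3]
width: 85.3
```

```bash
python3 -c "
from h import *
im,P=snap('wrist','w1.png'); print(P)
print(proj(P,[483.2,-11,79.5]),[ (d['score'],(np.array(d['bbox'])*[640,480,640,480]).round(1)) for d in cams.spot_in('axle_bare_top','wrist')])
go([473.9,-248.8,230],73.5)"
```

```text
{'fovy': 59.43069779961902, 'cx': 320.52055334699577, 'cy': 239.5379971941474, 'cam_to_world': array([[ 2.77369964e-01, -9.20006167e-01, -2.76865590e-01,
         3.38047334e+02],
       [ 9.60761764e-01,  2.66099237e-01,  7.82817299e-02,
         3.40227730e+01],
       [ 1.65404784e-03, -2.87714873e-01,  9.57714684e-01,
         3.56231963e+02],
       [ 0.00000000e+00,  0.00000000e+00,  0.00000000e+00,
         1.00000000e+00]])}
(np.float64(315.8177558016349), np.float64(329.2955683576035)) [(0.85, array([425.1, 245.5, 111.5, 106.4])), (0.58, array([275.9, 249. ,  92.4, 105.8]))]
shift [-6.8070e-01 -1.1722e+00 -7.0000e-04] spin 0.0024 yaw now 73.93 tilt [ 1.e-04  6.e-04 -1.e+00] t 2.0 pos [408.   14.2 230. ] F [0.2 1.3 0.1] w 85.4
```

View pics/w1.png

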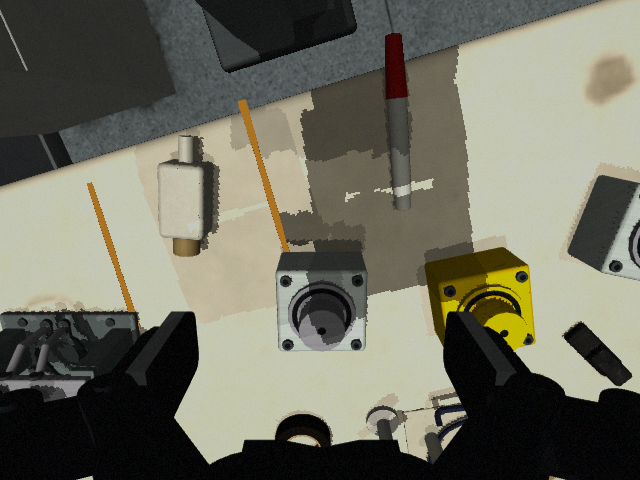

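The wrist view shows the silver axle top at (321,333) with an empty groove, beside the yellow decoy. My top-camera estimate for it is about 5 px off. Now on to the pliers.

>>> move_arm --plan '[[1,[-0.6,-1.0,0],0.002],[1,[-0.6,-1.0,0],0.002],[1,[-0.6,-1.0,0],0.002],[1,[-0.6,-1.0,0],0.002],[1,[-0.6,-1.0,0],0.002],[1,[-0.6,-1.0,0],0.002]]'

```text
t: 2.6
position: [469.2, -212.4, 229.8]
orientation: [0.0, 0.143, 0.99, 0.0]
force: [0.0, 0.9, -0.2]
width: 85.4
```

```bash
python3 -c "
from h import *
go([473.9,-248.8,230],73.5)
r.get_obs()
im,P=snap('wrist'); im,P=snap('wrist','w2.png'); np.save('P2.npy',P)
for z in(70,78,136): print(z,proj(P,[473.9,-248.8,z]))
for k in('pliers','stand'): print(k,[ (d['score'],(np.array(d['bbox'])*[640,480,640,480]).round(1)) for d in cams.spot_in(k,'wrist')])
"
```

```text
shift [-0.074  -0.168  -0.0012] spin 0.0002 yaw now 73.54 tilt [ 6.e-04  1.e-04 -1.e+00] t 2.6 pos [ 469.2 -212.4  229.8] F [ 0.   0.9 -0.2] w 85.4
70 (np.float64(269.24926066565774), np.float64(244.44289524275254))
78 (np.float64(267.92718785547913), np.float64(247.88154939119335))
136 (np.float64(255.77762461043514), np.float64(279.48203745256563))
pliers [(0.88, array([193.4, 181.4, 154.3, 104.6]))]
stand [(0.74, array([187.7, 179.3, 166.9,  91.8])), (0.19, array([409.5,   2.2,  68.1, 100.5]))]
```

View pics/w2.png

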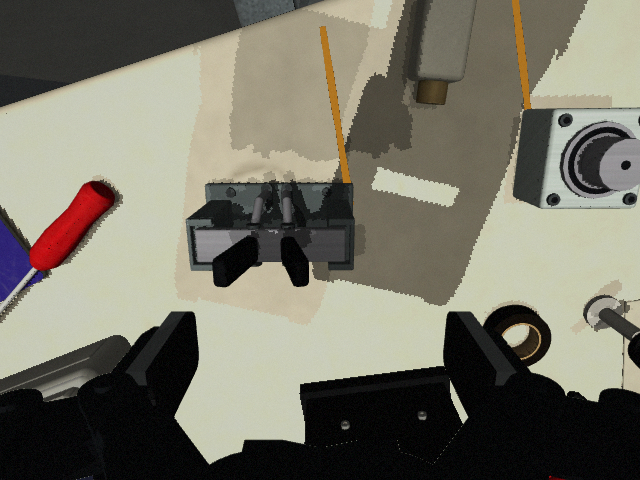

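The bar's top face spans about (196–348, 230–261) and is parallel to the image rows, so the yaw is good. The handle tops are at about (235,280) and (295,275). I'll refine with a colour threshold on the bar.

Run:
```python
from h import *
P=np.load('P2.npy',allow_pickle=True).item()
im=cv2.imread('pics/w2.png')
c=im[160:300,170:370]; cv2.imwrite('pics/c2.png',cv2.resize(c,(800,560),interpolation=cv2.INTER_CUBIC))
print(atz(P,272,246,78),atz(P,260.5,280,136))
W=[]
for u,v,uu,vv in((321,333,408,14),):
    pass
```

```text
[ 473.39434108 -245.66001779   78.        ] [ 474.94430446 -246.35502459  136.        ]
```

View pics/c2.png

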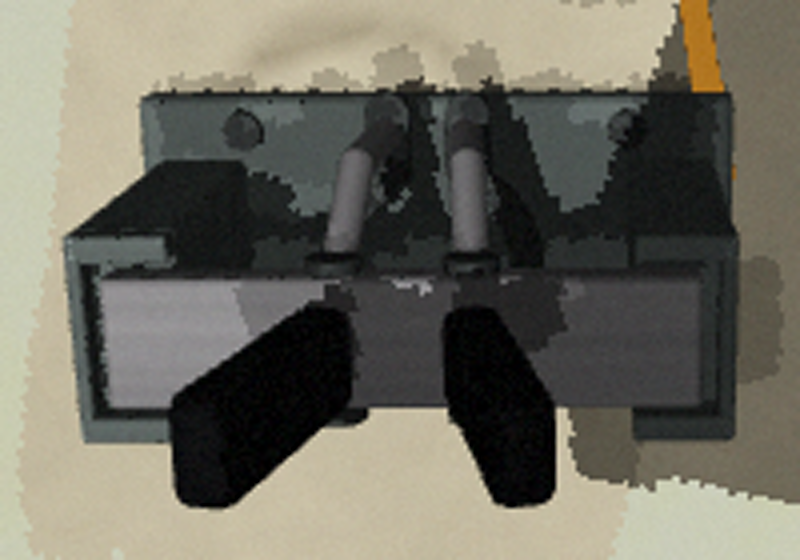

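```bash
python3 -c "
from h import *
go([473,-246.4,200],73.5)
go([473,-246.4,118],73.5)"
```

```text
shift [-0.0757 -0.1713  0.1493] spin 0.0011 yaw now 73.69 tilt [-2.e-04  1.e-03 -1.e+00] t 2.8 pos [ 468.1 -209.3  229.9] F [-0.7 -0.2 -0.3] w 85.4
shift [-0.0759 -0.1717  0.5593] spin 0.0011 yaw now 73.69 tilt [-2.e-04  1.e-03 -1.e+00] t 2.8 pos [ 468.1 -209.3  229.9] F [-0.7 -0.2 -0.3] w 85.4
```

>>> move_arm --plan '[[1,[-0.076,-0.172,0.1],0.001],[1,[-0.076,-0.172,0.15],0.001],[1,[-0.076,-0.172,0.15],0.001],[1,[-0.076,-0.172,0.15],0.001]]'

```text
t: 3.2
position: [473.1, -245.3, 200.2]
orientation: [-0.0, 0.143, 0.99, 0.001]
force: [0.3, -0.7, 0.0]
width: 85.5
```

```bash
python3 -c "
from h import *
im,P=snap('wrist'); im,P=snap('wrist','w3.png'); go([473,-246.4,118],73.5)
for p in((473,-246.4,78),(473,-246.4,136)): print(proj(P,p))
c=im[180:330,210:430]; cv2.imwrite('pics/c3.png',cv2.resize(c,(800,545),interpolation=cv2.INTER_CUBIC)[:,:,::-1])"
```

```text
shift [ 0.0007 -0.0042  0.4133] spin 0.0005 yaw now 73.58 tilt [ 6.e-04  6.e-04 -1.e+00] t 3.3 pos [ 473.3 -245.7  200.7] F [ 0.3 -0.3 -0.3] w 85.7
(np.float64(318.50198576191485), np.float64(236.60065343726714))
(np.float64(318.16476586416775), np.float64(270.29493173466517))
```

View pics/c3.png

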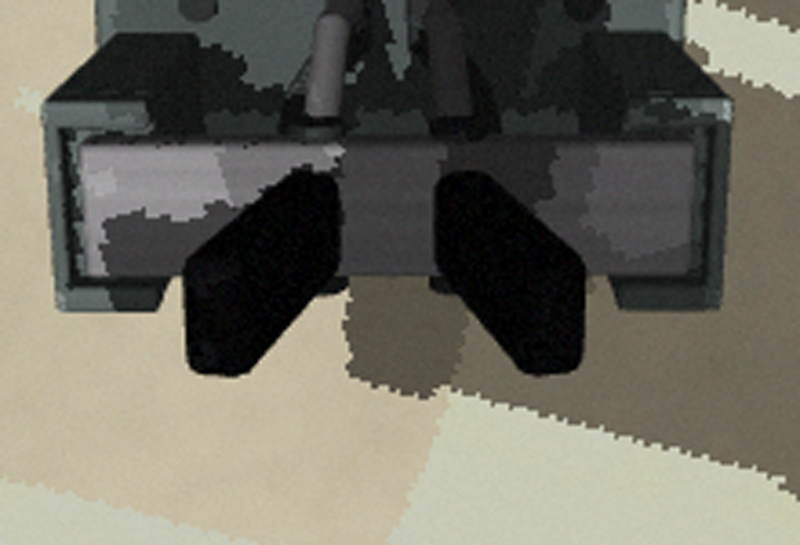

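The bar's centre is at about (316.7,237.3) and the midpoint of the handles is u=316.2. That puts the pliers another 1 mm along -y. Descending, then gripping.

>>> move_arm --plan '[[1,[0.001,-0.009,0.1],0],[1,[0.001,-0.009,0.25],0],[1,[0.001,-0.009,0.37],0],[1,[0.001,-0.009,0.413],0],[1,[0.001,-0.009,0.413],0],[1,[0.001,-0.009,0.413],0]]'

```text
t: 3.9
position: [473.3, -247.4, 119.3]
orientation: [0.001, 0.143, 0.99, 0.0]
force: [0.0, -0.4, -0.2]
width: 85.6
```

>>> move_arm --plan '[[-1,[0,0,0],0],[-1,[0,0,0],0],[-1,[0,0,0],0],[-1,[0,0,0],0],[-1,[0,0,0],0],[-1,[0,0,0],0],[-1,[0,0,0],0],[-1,[0,0,0],0]]' --squeeze 40

```text
t: 4.7
position: [474.0, -248.0, 120.7]
orientation: [0.002, 0.143, 0.99, -0.001]
force: [-2.1, -0.2, 11.4]
width: 27.7
```

```bash
python3 -c "
from h import *
go([473,-247.4,118],73.5)"
```

```text
shift [0.0055 0.0017 0.0135] spin 0.0006 yaw now 73.6 tilt [ 0.004  -0.0018 -1.    ] t 4.7 pos [ 474.  -248.   120.7] F [-2.1 -0.2 11.4] w 27.7
```

>>> move_arm --plan '[[-1,[0,0,-0.03],0],[-1,[0,0,-0.07],0],[-1,[0,0,-0.15],0],[-1,[0,0,-0.25],0],[-1,[0,0,-0.37],0],[-1,[0,0,-0.48],0],[-1,[0,0,-0.5],0],[-1,[0,0,-0.5],0]]'

```text
t: 5.5
position: [473.6, -247.8, 221.0]
orientation: [0.003, 0.143, 0.99, -0.001]
force: [0.2, 0.1, -2.8]
width: 27.3
```

```bash
python3 -c "
from h import *
go([473,-247.4,118],73.5)
s,P=snap('side'); w,Pw=snap('wrist'); go([480,-12,220])
from bench import cams
np.save('P4.npy',Pw); cv2.imwrite('pics/w4.png',w[:,:,::-1]);cv2.imwrite('pics/s4.png',s[:,:,::-1])
a=cv2.resize(s[200:400,300:460],(480,600)); b=cv2.resize(w[120:420,220:420],(320,480)); b=cv2.copyMakeBorder(b,0,120,0,0,cv2.BORDER_CONSTANT)
cv2.imwrite('pics/c4.png',np.hstack([a,b])[:,:,::-1])"
```

```text
shift [0.006  0.0017 0.5148] spin 0.0005 yaw now 73.6 tilt [ 0.0048 -0.0022 -1.    ] t 5.5 pos [ 473.6 -247.8  221. ] F [ 0.2  0.1 -2.8] w 27.3
shift [ 0.2993  1.1395 -0.0028] spin 0 yaw now 73.6 tilt [ 2.6e-03 -8.0e-04 -1.0e+00] t 5.6 pos [ 473.1 -247.5  219.6] F [ 0.1 -0.  -2.6] w 27.6
```

View pics/c4.png

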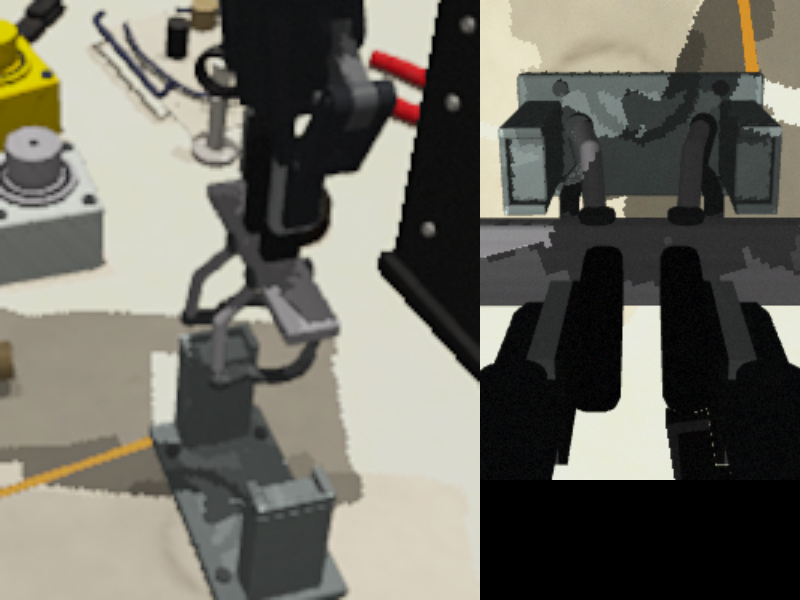

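The pliers are out of the stand, upright, with the ring spread. The weight reads 2.7 N and the stand hasn't moved. Next I'll measure the bar in the wrist image numerically, to get the pliers' offset from the tool.

Run:
```python
from h import *
P=np.load('P4.npy',allow_pickle=True).item(); g=cv2.imread('pics/w4.png').astype(int)
print('row266',[(u,g[266,u].sum()//3) for u in list(range(190,236,2))+list(range(400,460,2))])
for u in(226,240,405,415): print('col',u,[(v,g[v,u].sum()//3) for v in range(250,320,2)])
M=np.array(P['cam_to_world']); T=np.array([473.1,-247.5,219.6])
th=np.radians(73.6); ty=np.array([np.cos(th),np.sin(th),0]); tx=np.array([-ty[1],ty[0],0])
print('cam in tool',[(M[:3,3]-T)@a for a in(tx,ty)],M[2,3]-T[2])
for z in(170,177,180):
  c=T.copy();c[2]=z
  print(z,[np.round(proj(P,c+tx*a+ty*b),1) for a,b in((12,-52),(12,52),(-12,-52),(-12,52))])
```

```text
row266 [(190, np.int64(214)), (192, np.int64(214)), (194, np.int64(213)), (196, np.int64(217)), (198, np.int64(216)), (200, np.int64(150)), (202, np.int64(139)), (204, np.int64(141)), (206, np.int64(141)), (208, np.int64(143)), (210, np.int64(142)), (212, np.int64(142)), (214, np.int64(144)), (216, np.int64(142)), (218, np.int64(144)), (220, np.int64(141)), (222, np.int64(141)), (224, np.int64(142)), (226, np.int64(138)), (228, np.int64(142)), (230, np.int64(143)), (232, np.int64(144)), (234, np.int64(141)), (400, np.int64(49)), (402, np.int64(49)), (404, np.int64(49)), (406, np.int64(47)), (408, np.int64(46)), (410, np.int64(45)), (412, np.int64(49)), (414, np.int64(50)), (416, np.int64(48)), (418, np.int64(52)), (420, np.int64(44)), (422, np.int64(65)), (424, np.int64(67)), (426, np.int64(67)), (428, np.int64(66)), (430, np.int64(63)), (432, np.int64(67)), (434, np.int64(66)), (436, np.int64(64)), (438, np.int64(66)), (440, np.int64(61)), (442, np.int64(128)), (444, np.int64(128)), (446, np.int64(129)), (448, np.int64(129)), (450, np.int64(129)), (452, np.int64(126)), (454, np.int6
[... 2756 characters left out ...]
 np.int64(80)), (292, np.int64(78)), (294, np.int64(76)), (296, np.int64(75)), (298, np.int64(76)), (300, np.int64(77)), (302, np.int64(76)), (304, np.int64(77)), (306, np.int64(76)), (308, np.int64(73)), (310, np.int64(66)), (312, np.int64(228)), (314, np.int64(228)), (316, np.int64(228)), (318, np.int64(227))]
cam in tool [np.float64(73.43167175106613), np.float64(0.03259922582126277)] 126.07909614059176
170 [array([202.3, 257. ]), array([437.5, 257.1]), array([206.6, 306.4]), array([433.3, 306.5])]
177 [array([197.9, 262.4]), array([441.9, 262.5]), array([202.5, 313.4]), array([437.3, 313.5])]
180 [array([196. , 264.9]), array([443.9, 265. ]), array([200.7, 316.6]), array([439.2, 316.6])]
```

>>> move_arm --plan '[[-1,[0.03,0.1,0],0],[-1,[0.08,0.3,0],0],[-1,[0.14,0.52,0],0],[-1,[0.2,0.75,0],0],[-1,[0.26,0.93,0],0],[-1,[0.29,1.0,0],0],[-1,[0.3,1.0,0],0]]'

```text
t: 6.3
position: [471.3, -37.0, 218.4]
orientation: [0.0, 0.141, 0.99, -0.0]
force: [-0.0, -1.0, -3.0]
width: 27.6
```

Run:
```python
from h import *
P={'fovy': 59.43069779961902, 'cx': 320.52, 'cy': 239.54, 'cam_to_world': [[ 2.77369964e-01, -9.20006167e-01, -2.76865590e-01,338.05],[9.60761764e-01,2.66099237e-01,7.82817299e-02,34.02],[1.65404784e-03,-2.87714873e-01,9.57714684e-01,356.23]]}
print('w1',atz(P,321,333,79.5))
w,Pw=snap('wrist'); w,Pw=snap('wrist','w5.png'); np.save('P5.npy',Pw); go([481,-12,205],73.5)
print(proj(Pw,[481,-12,79.5]),[ (d['score'],(np.array(d['bbox'])*[640,480,640,480]).round(1)) for d in cams.spot_in('axle_bare_top','wrist')])
```

```text
w1 [487.18292743  -8.19008861  79.5       ]
shift [-0.0074  0.1419  0.0685] spin 0.0008 yaw now 73.64 tilt [ 1.2e-03 -8.0e-04 -1.0e+00] t 6.4 pos [471.6 -38.8 218.7] F [ 0.5 -0.7 -2.8] w 27.5
(np.float64(363.3233695154402), np.float64(231.63982210738965)) [(0.97, array([315.5, 166.6, 101.3,  89.6])), (0.85, array([470.6, 163.5, 130.9, 120.1]))]
```

```bash
python3 -c "
import cv2
g=cv2.imread('pics/w5.png'); cv2.imwrite('pics/c5.png',cv2.resize(g[150:285,280:460],(800,600),interpolation=cv2.INTER_CUBIC))"
```

```text
(no output)
```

View pics/c5.png

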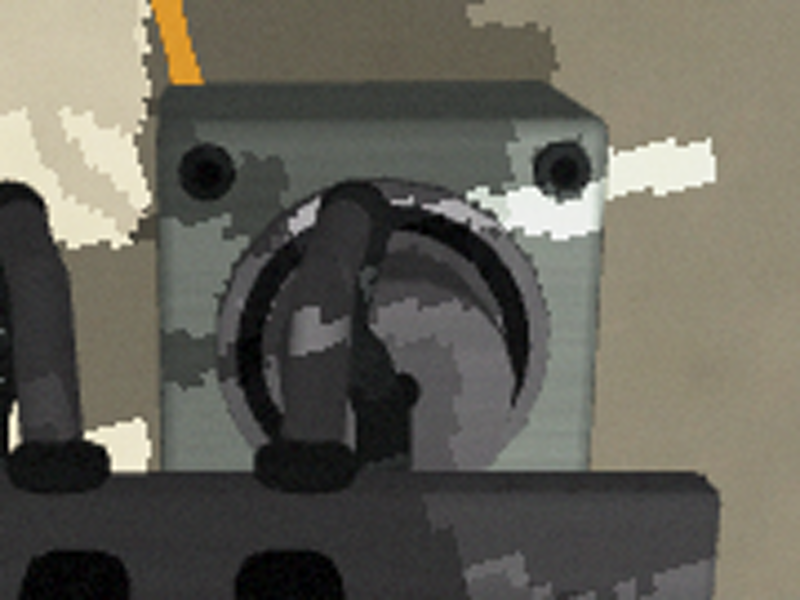

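The axle's centre hole shows at about (371,237) in the wrist image; the bearing outline and the holes' midpoint are at u≈366.5.

Run:
```python
from h import *
P=np.load('P5.npy',allow_pickle=True).item()
f=lambda x,y:(280+x/4.444-.4,150+y/4.444-.4)
c=atz(P,*f(405,388),79.5); print('hole',c)
print('bearing axis proj z55',(np.array(proj(P,[*c[:2],55]))-[279.6,149.6])*4.444,'expect u 384')
print('z50',(np.array(proj(P,[*c[:2],50]))-[279.6,149.6])*4.444)
a=atz(P,*f(218,340),55);b=atz(P,*f(550,340),55);print('bearing dia',np.linalg.norm(a-b),(a+b)/2)
h1=atz(P,*f(207,173),50);h2=atz(P,*f(562,170),50);print(h1,h2,(h1+h2)/2,np.linalg.norm(h1-h2))
t=atz(P,*f(384,178),55); print('top edge -> ctr',t+27*np.array([.959,-.283,0]))
th=np.radians(73.6);ty=np.array([np.cos(th),np.sin(th),0]);tx=np.array([-ty[1],ty[0],0])
go([*(c-0.5*tx-0.2*ty)[:2],204],None)
# same axle via top/side
for n,u,v in(('top',328,262),):
  Q=cams.camera_params(n);print(n,proj(Q,c),proj(Q,[*c[:2],55]))
Q=cams.camera_params('side');print('side',proj(Q,c))
```

```text
hole [485.85744629  -8.23007168  79.5       ]
bearing axis proj z55 [387.47256709 344.79952088] expect u 384
z50 [384.22678326 336.79952352]
bearing dia 53.2903211169571 [484.92850306  -8.56378856  55.        ]
[451.84740902 -28.5169088   50.        ] [467.24777513  25.76977032  50.        ] [459.54759207  -1.37356924  50.        ] 56.42884728738398
top edge -> ctr [485.42469492  -9.62514318  55.        ]
shift [-0.0259  0.1679  0.0744] spin 0 yaw now 73.58 tilt [ 1.6e-03 -8.0e-04 -1.0e+00] t 6.45 pos [471.8 -39.3 218.9] F [-0.3 -0.1 -2.8] w 27.6
top (np.float64(326.6167424789175), np.float64(260.7193735738387)) (np.float64(326.7359600517676), np.float64(262.04461742186777))
side (np.float64(310.33200930275126), np.float64(248.03833539400262))
```

>>> move_arm --plan '[[-1,[-0.01,0.06,0.03],0],[-1,[-0.025,0.13,0.08],0],[-1,[-0.025,0.166,0.12],0],[-1,[-0.025,0.166,0.144],0],[-1,[-0.025,0.166,0.144],0],[-1,[-0.025,0.166,0.144],0]]'

```text
t: 7.05
position: [486.0, -9.1, 190.0]
orientation: [0.001, 0.143, 0.99, -0.0]
force: [-0.1, 0.5, -2.1]
width: 27.3
```

Run:
```python
from h import *
s,Q=snap('side','s6.png'); w,Pw=snap('wrist','w6.png'); np.save('P6.npy',Pw); go([485.2,-9,150],73.5)
print('axle side',proj(Q,[485.6,-8.8,79.5]),'ring',proj(Q,[485.6,-8.8,93]))
a=cv2.resize(s[205:295,270:360],(600,600),interpolation=cv2.INTER_CUBIC)
b=cv2.resize(w[150:390,250:330+60],(200,343)); b=cv2.copyMakeBorder(b,0,257,0,0,cv2.BORDER_CONSTANT)
cv2.imwrite('pics/c6.png',np.hstack([a,b])[:,:,::-1])
```

```text
shift [ 0.0051 -0.0006  0.2019] spin 0.0004 yaw now 73.57 tilt [ 0.0022 -0.001  -1.    ] t 7.15 pos [486.1  -9.1 190.4] F [ 0.3  0.1 -2.1] w 27.7
axle side (np.float64(310.36193444945906), np.float64(248.24077679562572)) ring (np.float64(310.2661587961519), np.float64(242.24070718697695))
```

View pics/c6.png

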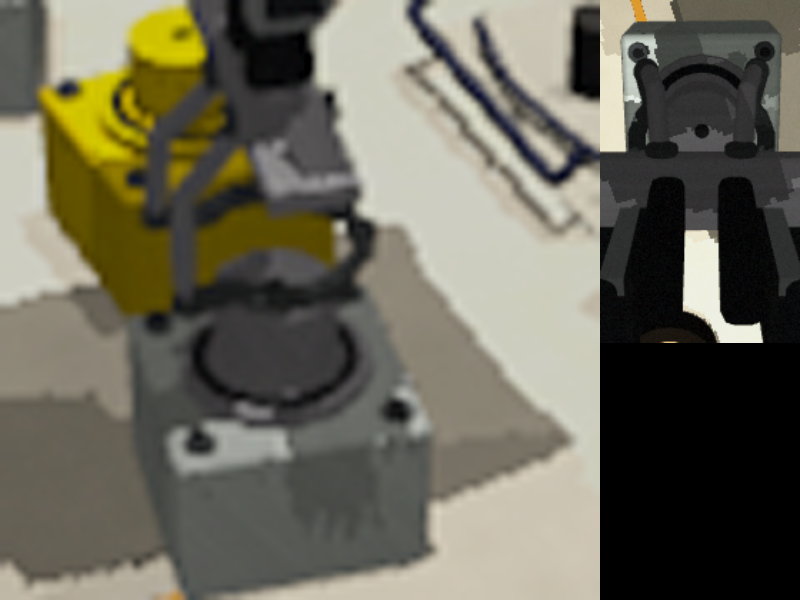

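The wrist crop shows the axle hole centred between the two pliers legs, so it's aligned along the jaw axis. I'll check the fore-aft direction on an enlarged crop with the expected positions overlaid.

Run:
```python
from h import *
P=np.load('P6.npy',allow_pickle=True).item()
print('hole atz',atz(P,321.4,241,79.5))
g=cv2.imread('pics/w6.png'); x0,y0,k=270,165,7.5
c=cv2.resize(g[y0:y0+80,x0:x0+105],None,fx=k,fy=k,interpolation=cv2.INTER_CUBIC)
c=cv2.convertScaleAbs(c,alpha=1.7,beta=15)
th=np.radians(73.57);ty=np.array([np.cos(th),np.sin(th),0]);tx=np.array([-ty[1],ty[0],0])
T=np.array([486.1,-9.1,0])
def circ(ctr,R,z,col):
  q=[((np.array(proj(P,[*(ctr+R*(np.cos(a)*tx+np.sin(a)*ty))[:2],z]))-[x0,y0]+.5)*k).astype(int) for a in np.linspace(0,6.28,80)]
  cv2.polylines(c,[np.array(q)],True,col,1)
A=np.array([485.6,-8.8,0])
circ(A,17.5,79.5,(0,255,0)); circ(A,27,55,(255,255,0)); circ(T+.5*tx+.2*ty,19,95.4,(0,0,255))
circ(T+.5*tx+.2*ty,36,95.4,(255,0,255))
cv2.imwrite('pics/c7.png',c)
```

```text
hole atz [485.76523603  -8.14777341  79.5       ]
```

View pics/c7.png

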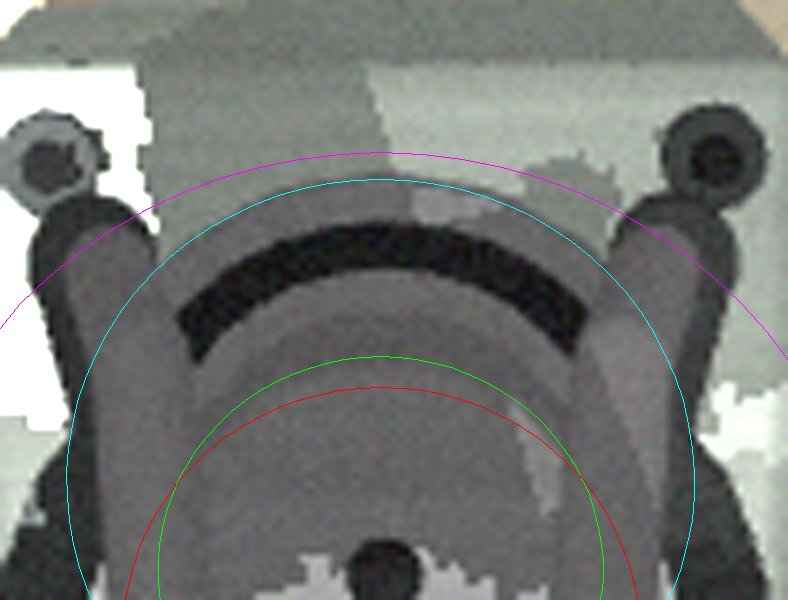

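The bearing overlay fits. The ear midpoint (384) and the hole (385) coincide, and the ears' reach matches a centred ring. Starting a slow descent with a force check.

>>> move_arm --plan '[[-1,[0,0.001,0.03],0],[-1,[0,0.001,0.05],0],[-1,[0,0.001,0.065],0],[-1,[0,0.001,0.08],0],[-1,[0,0.001,0.09],0],[-1,[0,0.001,0.09],0]]'

```text
t: 7.75
position: [486.1, -9.0, 172.1]
orientation: [0.001, 0.143, 0.99, -0.0]
force: [0.3, 0.2, -2.8]
width: 27.0
```

```bash
python3 -c "
from h import *
o=r.get_obs(); go([486,-9,155],73.5); print(o['moment'],o['force'])"
```

```text
shift [ 0.0006 -0.0003  0.0855] spin 0.0004 yaw now 73.57 tilt [ 1.7e-03 -9.0e-04 -1.0e+00] t 7.75 pos [486.1  -9.  172.1] F [ 0.3  0.2 -2.8] w 27.0
[ 0.0540759   0.00699657 -0.04108675] [ 0.28173789  0.23830453 -2.83312475]
```

The force is unchanged with the ring nominally 6 mm below the axle top, so it has passed over freely. Continuing until it touches the bearing.

>>> move_arm --plan '[[-1,[0,0,0.02],0],[-1,[0,0,0.04],0],[-1,[0,0,0.055],0],[-1,[0,0,0.065],0],[-1,[0,0,0.075],0],[-1,[0,0,0.08],0],[-1,[0,0,0.08],0]]'

```text
t: 8.45
position: [486.1, -9.0, 156.0]
orientation: [0.001, 0.143, 0.99, -0.0]
force: [-0.6, -0.8, -2.6]
width: 27.7
```

```bash
python3 -c "
from h import *
o=r.get_obs(); go([486,-9,155],73.5); print(o['moment'],o['force'])"
```

```text
shift [ 0.0005 -0.0003  0.005 ] spin 0.0004 yaw now 73.57 tilt [ 1.5e-03 -9.0e-04 -1.0e+00] t 8.45 pos [486.1  -9.  156. ] F [-0.6 -0.8 -2.6] w 27.7
[0.00511007 0.02309352 0.01076053] [-0.60079464 -0.84283141 -2.55292374]
```

>>> move_arm --plan '[[-1,[0,0,0.005],0],[-1,[0,0,0.008],0],[-1,[0,0,0.01],0],[-1,[0,0,0.01],0]]'

```text
t: 8.85
position: [486.1, -9.0, 154.0]
orientation: [0.001, 0.143, 0.99, -0.0]
force: [0.5, -1.2, -2.5]
width: 27.6
```

>>> move_arm --plan '[[-1,[0,0,0.003],0],[-1,[0,0,0.006],0],[-1,[0,0,0.006],0]]'

```text
t: 9.15
position: [486.3, -9.0, 153.8]
orientation: [0.001, 0.143, 0.99, -0.0]
force: [-4.4, 0.2, 11.0]
width: 27.7
```

>>> move_arm --plan '[[-1,[0,0,0.003],0],[-1,[0,0,0.006],0],[-1,[0,0,0.006],0]]'

```text
t: 9.45
position: [486.4, -9.0, 153.7]
orientation: [0.001, 0.143, 0.99, -0.0]
force: [-5.7, 0.3, 14.8]
width: 27.5
```

The ring touched down at TCP z 153.8, against 154 predicted. I'll ease the press and check visually.

>>> move_arm --plan '[[-1,[0,0,0.001],0],[-1,[0,0,0.001],0],[-1,[0,0,0.001],0]]'

```text
t: 9.75
position: [486.6, -9.0, 153.8]
orientation: [0.002, 0.143, 0.99, -0.0]
force: [-1.5, 0.8, 4.1]
width: 27.5
```

Run:
```python
from h import *
s,Q=snap('side','s8.png'); w,Pw=snap('wrist','w8.png'); go([486,-9,154],73.5)
a=cv2.resize(s[205:295,265:355],(540,540),interpolation=cv2.INTER_CUBIC)
b=cv2.resize(w[150:420,250:390],(260,501)); b=cv2.copyMakeBorder(b,0,39,0,0,cv2.BORDER_CONSTANT)
cv2.imwrite('pics/c8.png',cv2.convertScaleAbs(np.hstack([a,b])[:,:,::-1],alpha=1.4))
```

```text
shift [ 0.0029 -0.001  -0.0012] spin 0.0004 yaw now 73.58 tilt [ 0.003  -0.0011 -1.    ] t 9.85 pos [486.6  -9.  153.8] F [-2.2  0.6  5.1] w 27.5
```

View pics/c8.png

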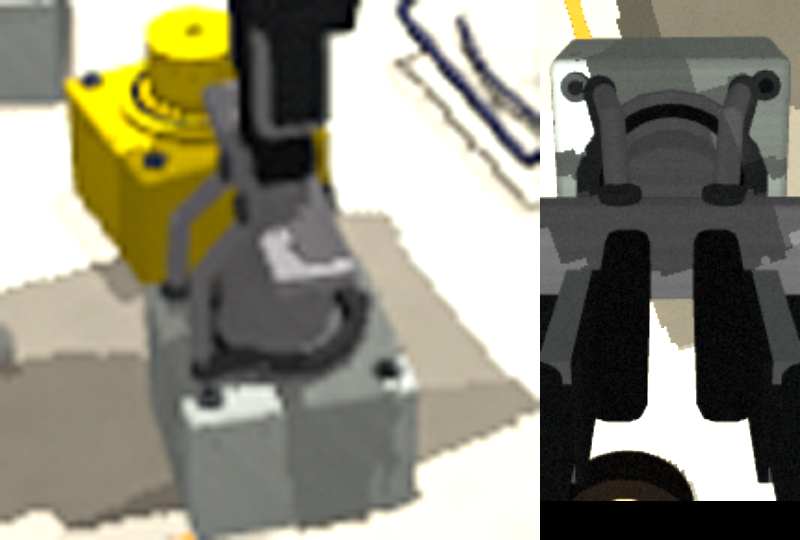

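The side view shows the ring lying on the bearing around the axle, level and still spread. The wrist view shows the legs apart and the pliers upright. Handing in.

```bash
python3 -c "
from h import *
go([486,-9,154],73.5); print(r.finish_job())"
```

```text
shift [ 0.0029 -0.001  -0.0012] spin 0.0004 yaw now 73.58 tilt [ 0.003  -0.0011 -1.    ] t 9.85 pos [486.6  -9.  153.8] F [-2.2  0.6  5.1] w 27.5
the job is handed in; nothing more can be done
None
```

The snap ring is on the bare axle, resting on the bearing and still held spread, with the pliers upright in the gripper. I handed the job in at about 9.9 s; no verdict was reported.

I squeezed the handles to their stop at 40 N and lifted the pliers straight out of the stand. The ring then went down over the axle with no change in force.

- **Seating:** the ring touched the bearing at TCP z 153.8 mm, against about 154 predicted. I eased off to a light press of 5 N upward on the tool, about 8 N once the pliers' weight is allowed for.
- **Pose at hand-in:** the tool was within 0.2° of vertical. The last side and wrist pictures show the ring around the axle on the bearing, with the pliers upright.
- **Other things on the bench:** the arm's path stayed clear of them and no unexpected force showed, but I did not compare their positions before and after.
- **Disagreements:** the gripper opening read about 27.5 mm instead of the nominal 30 mm over the handles. The top camera's first estimate of the axle was about 3 mm off the wrist camera's, so I used the wrist camera's, which the side view confirmed.

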